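Turn a solder carrier over on the rail and slide it to the end stop

ROBOT

A 6-joint arm with a two-finger parallel gripper is mounted at the origin on a cart in front of the work surface, level with it; the furniture and walls round the work are solid. World frame = base frame: x ahead of the robot, y to its left, z up, the work surface at z = 0. Lengths are in m, angles in rad, forces in N, time in s.
With the tool pointing down it reaches from about 0.3 to 0.825 m from the base axis. Payload 5.4 kg.
Tool frame: the origin (TCP) lies at the very end of the fingers, on their centre line; the grasp point (between the pads) lies 19 mm behind it; z points along the fingers, y is the line along which they close (so a half turn about z gives the same grasp; the last joint's range is limited). The gripper opens to 92 mm and grips with 3 to 60 N. Pads are 20 mm wide; open, the fingers measure 128 mm over their backs; the gripper's body (75 mm by 189 mm) begins 69 mm behind the grasp point.
Start: joints at [1.024, 0.158, 1.597, -0, 1.386, -0.21], TCP at [0.19, 0.543, 0.215] pointing down, gripper open.
Joint ranges: [-2.91, 2.91], [-0.94, 2.29], [0.18, 2.7], [-1.29, 4.43], [0.17, 2.64], [-3, 3]. Speed limits (rad/s): [2.57, 2.57, 3.14, 3.14, 3.14, 3.14].

INTERFACE

Orientations are given as a rotation vector (axis times angle).
In Python, from workcell import bot gives the robot as it stands. Calls block until the motion is done:
- bot.goto(position, orientation): joint-space move of the TCP to a pose.
- bot.line_to(position, rot=None, max_speed=0.15): straight line of the TCP; rot=None keeps the orientation; max_speed is the mean speed in m/s.
- bot.set_joints(angles): joint-space move.
- bot.set_gripper(opening, newtons=None): opening from 0.0 (shut) to 1.0 (fully open); newtons is the grip in N (None keeps the last); returns when the fingers have stopped.
- bot.hold(seconds).
- bot.inverse_kinematics(position, orientation): joint angles nearest the present ones, or None.
- bot.read_camera(name): name is "side" or "top"; returns a dict with "pixels" (420x560x3 uint8, blue, green, red), "fx", "fy", "cx", "cy" (pixels), "k1" (the pictures are not rectified: a ray, as slopes to the right and down, at radius r is drawn at 1 + k1 r^2 times it, then the intrinsics apply), "R" (3x3) and "t" (3): a world point X has camera coordinates R X + t. Camera axes: x right, y down, z forward; pixel columns grow to the right and rows downward; lengths in m; the calibration is good to about 2 mm. A picture is of the moment at which its call begins. There is no depth.
A pose or a line that the arm cannot do raises bot.MotionError and nothing moves.
- bot.job_done(): hands the job in; it is judged then, once.
Readings, each from a call of its own:
- bot.current_clock(): time.
- bot.current_joints(): joint angles.
- bot.current_joint_vel(): joint speeds.
- bot.current_effort(): joint torques, N m.
- bot.current_ee_pos(): TCP position.
- bot.current_tool_rot(): TCP orientation.
- bot.current_contact_force(): force on the tool from outside, world axes, zero at the start.
- bot.current_ft_torque(): the same for the moment, N m.
- bot.current_opening(): opening from 0.0 (shut) to 1.0 (fully open).
- bot.current_grip_force(): force on a finger pad.
Only numpy, scipy, OpenCV 4.12 (cv2) and the standard library are available. Lean on these libraries where they do the work, as an engineer would, in place of code of your own. Each camera call takes 0.05 s, during which the arm holds its last target. There are 200 camera calls.

TASK

The components are in, and now the other side of the board has to be soldered. Push the black board carrier up against the turn-over rail until it stands on edge, leaning on the rail; tip its top back towards the robot so that it drops flat on the mat, component side down; then push it along in front of the rail until its left end sits flush against the end stop. Work by pushing only, never pick the carrier up, and leave the tools and supplies on the mat where they are.

Things in the scene. Friction and masses are not known exactly. Their poses are not given: they have to be found in the camera images.
- carrier: flat black board carrier (thick rectangular frame), 90 mm along its x, 120 along its y, 16 thick, 0.15 to 0.3 kg, loose; a green board is recessed in it, components on +z, solder side on -z. Origin: middle of the -z face. Starts flat on the mat, +z up, in front of the rail, its +x side towards the rail within 0.3 rad
- edge_far (a point): middle of the carrier's +x side face (towards the rail at the start), half way up its thickness; 45 mm from the carrier's centre
- edge_near (a point): middle of the carrier's -x side face (towards the robot at the start), half way up its thickness
- edge_left (a point): middle of the carrier's +y end face, half way up its thickness; 60 mm from the carrier's centre
- edge_right (a point): middle of the carrier's -y end face, half way up its thickness
- rail: turn-over rail: fixed guide of smooth folded steel, 285 mm long along its y, 52 high. Origin on the mat's top, middle of the line where its front meets the mat; +x square to the rail away from the robot, +y along it to the left. Its hollow front rises at 45 degrees to x 20, z 20 mm, at 60 to x 30.5, z 38, at 72 to the top edge; upright back at x 42, screw flange on the mat to x 64 mm
- rail_edge (a point): middle of the rail's rounded top edge (35 mm behind the foot line, 52.5 mm above the mat). The carrier's near edge pushed low down towards the rail makes its far edge climb (3 to 20 N); it ends leaning on this edge 45 to 75 degrees from flat, 20 to 30 mm standing over it, and stays so when let go. Pushed back from behind above the edge, it drops over some 15 degrees past upright
- mat: thin blue rubber bench mat under all this, grippy, 260 mm along its x, 440 along its y, 2 mm thick, fixed, its axes parallel to the rail's; origin at the middle of its underside, on the table
- end_stop: fixed aluminium angle near the left end of the rail, standing out in front of it, 95 mm along its x, 24 mm high, 6 mm thick. Origin at the foot of its bearing face, middle of its length, on the mat's top; the bearing face looks to -y (along the rail, to the right) and its axes are parallel to the rail's. It lies 112 to 153 mm to the left of the rail's origin, different each time
- flux_bottle: brown bottle with black cap, 38 mm wide, 74 mm high, loose, on the right of the mat beyond the right end of the rail; origin at the middle of its foot
- solder_spool: spool of solder wire, 54 mm wide, 40 mm high, loose, on the mat behind the left end of the rail; origin at the middle of its foot
- side_cutters: blue-handled side cutters, 132 mm long, 11 mm high, loose, lying along the right edge of the mat; origin at the middle of the underside
- tweezers: steel tweezers, 128 mm long, 9 mm high, loose, lying at the near left corner of the mat; origin at the middle of the underside

How it is judged:
By the outcome, as a careful person would: the job done as asked, in the order asked, and still so for the second after the job is handed in, with the robot touching nothing.
It also fails if it takes over 70 s, if anything falls off the work surface, if the arm or the gripper's body presses on something with over 40 N, if the wrist force passes 120 N, or if a joint passes its speed limit or range.

## Working session

There is one attempt and no reset: what is moved stays moved. The work goes in short steps, each a Python script; the robot and the scene stay as the last script left them, time stands still between calls to the robot, and variables do not carry over. Pictures are saved under pics/ and viewed, at most 10 in all, crops included, and the job is handed in when it is done.

```bash
mkdir -p pics; ls; cat > h.py <<'E'
import numpy as np, cv2
from workcell import bot
def snap(n,f):
    c=bot.read_camera(n); cv2.imwrite(f,c["pixels"]); return c
def ray(c,u,v):
    x=np.array([(u-c["cx"])/c["fx"],(v-c["cy"])/c["fy"]]); p=x.copy()
    for _ in range(20): p=x/(1+c["k1"]*(p@p))
    R=np.array(c["R"]); o=-R.T@np.array(c["t"]); return o,R.T@np.array([p[0],p[1],1])
def onz(c,u,v,z):
    o,d=ray(c,u,v); return o+d*(z-o[2])/d[2]
def proj(c,X):
    q=np.array(c["R"])@np.array(X)+np.array(c["t"]); p=q[:2]/q[2]; p=p*(1+c["k1"]*(p@p))
    return np.array([c["fx"]*p[0]+c["cx"],c["fy"]*p[1]+c["cy"]])
E
python3 - <<'E'
from h import *
import pickle
d={n:snap(n,f"pics/{n}0.png") for n in("top","side")}
pickle.dump(d,open("c0.pkl","wb"))
for n,c in d.items(): print(n,c["fx"],c["cx"],c["cy"],c["k1"],-np.array(c["R"]).T@c["t"],np.round(c["R"],2).tolist())
print(bot.current_clock(),bot.current_tool_rot())
E
```

```text
pics
top 527.0157086692573 283.210244634879 209.3081554930661 0.022887495162997245 [ 0.38061006 -0.20977028  1.12954247] [[0.01, -1.0, 0.03], [-0.99, -0.02, -0.13], [0.13, -0.03, -0.99]]
side 453.09240631985443 280.1567999211849 208.04766816154736 -0.05924263696694596 [0.32692818 0.5322487  0.42418536] [[-0.97, -0.24, 0.03], [-0.12, 0.38, -0.92], [0.21, -0.89, -0.4]]
0.1 [-5.26416870e-01 -3.09654121e+00  2.43312603e-03]
```

View pics/top0.png

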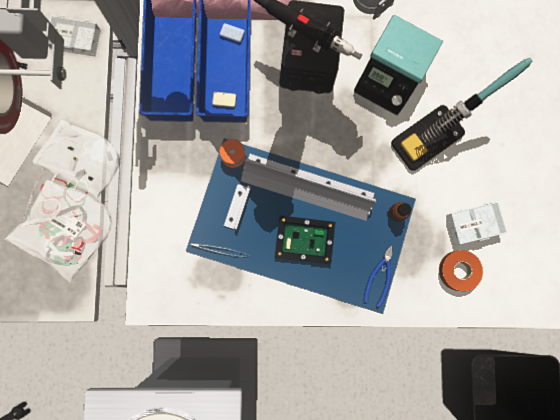

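View pics/side0.png

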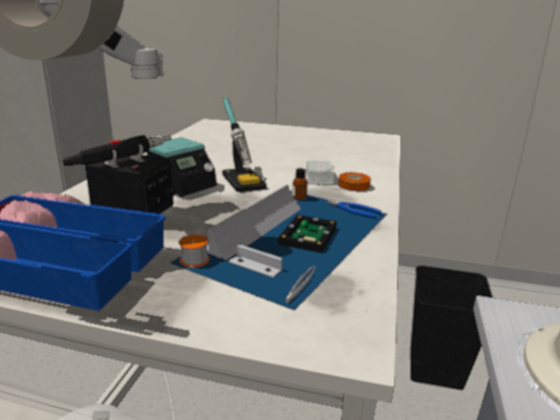

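The top view shows the mat with corners near (222,138), (415,200), (383,313) and (187,250), and the carrier at about (304,242). The rail runs from (243,170) to (372,210), the end stop is at about (237,207), the bottle at (399,212), and the tweezers and cutters are at the near corners. I'll measure these next.

```bash
python3 - <<'E'
from h import *
import pickle
d=pickle.load(open("c0.pkl","rb")); c=d["top"]; im=c["pixels"]
hsv=cv2.cvtColor(im,cv2.COLOR_BGR2HSV)
def big(m,roi):
    z=np.zeros_like(m); u0,v0,u1,v1=roi; z[v0:v1,u0:u1]=m[v0:v1,u0:u1]
    return max(cv2.findContours(z,cv2.RETR_EXTERNAL,cv2.CHAIN_APPROX_NONE)[0],key=cv2.contourArea)
def rect(ct,z):
    P=np.array([onz(c,u,v,z)[:2] for u,v in ct[:,0].astype(float)],np.float32)
    r=cv2.minAreaRect(P); return r,cv2.boxPoints(r)
m=cv2.inRange(hsv,(95,90,30),(112,255,200))
ct=cv2.convexHull(big(m,(180,130,425,320)));
r,b=rect(ct,.002); print("mat",r); print(b.round(4))
m=cv2.inRange(im,(0,0,0),(55,48,48))
r,b=rect(big(m,(270,212,338,275)),.018); print("carrier",r);print(b.round(4))
cv2.imwrite("pics/z0.png",cv2.resize(im[130:320,180:420],None,fx=3,fy=3,interpolation=cv2.INTER_CUBIC))
s=d["side"]["pixels"]
cv2.imwrite("pics/zs0.png",cv2.resize(s[160:310,170:400],None,fx=3.4,fy=3.4,interpolation=cv2.INTER_CUBIC))
E
```

```text
mat ((0.4953644573688507, -0.2835807800292969), (0.4372546076774597, 0.25774598121643066), 73.16802978515625)
[[ 0.3087 -0.4555]
 [ 0.5554 -0.5302]
 [ 0.682  -0.1116]
 [ 0.4353 -0.037 ]]
carrier ((0.4618840515613556, -0.28817710280418396), (0.11939261853694916, 0.09084838628768921), 83.61808013916016)
[[ 0.4101 -0.3425]
 [ 0.5004 -0.3526]
 [ 0.5137 -0.2339]
 [ 0.4234 -0.2238]]
```

View pics/z0.png

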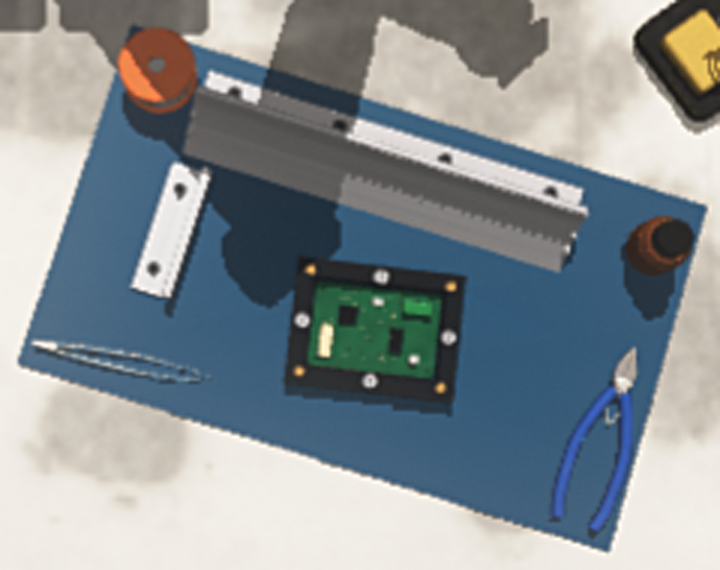

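View pics/zs0.png

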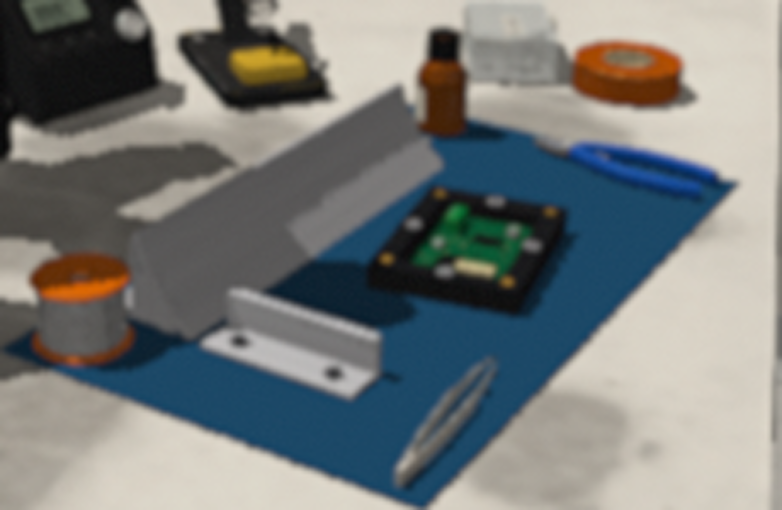

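The top zoom shows the rail foot running from crop (184,150) to (562,271). The end-stop bearing edge runs from (208,170) to (168,297), and the tweezers' right tip is at (208,378). The side zoom confirms the stop's upright leg is on its right side. Next I'll put everything in the rail frame.

```bash
python3 - <<'E'
from h import *
import pickle
c=pickle.load(open("c0.pkl","rb"))["top"]
ex=np.array([.2467,-.0747])/np.hypot(.2467,.0747); ey=np.array([-ex[1],ex[0]])
P=lambda u,v,z: onz(c,180+u/3,130+v/3,z)[:2]
fl,fr=P(184,155,.002),P(562,271,.002)
tl,tr=P(200,86,.054),P(587,211,.054)   # top edge ends
print("foot",fl,fr,np.hypot(*(fr-fl)),"top",tl,tr,np.hypot(*(tr-tl)))
d=tl-tr; print("yaw mat",np.degrees(np.arctan2(ex[1],ex[0])),"rail",np.degrees(np.arctan2(-d[0],d[1])))
O=(tl+tr)/2-.035*ex; print("O",O, "foot mid in rail",((fl+fr)/2-O)@ex,((fl+fr)/2-O)@ey)
def L(n,p): print(n,np.round([(p-O)@ex*1e3,(p-O)@ey*1e3],1))
for n,u,v,z in[("stop far",208,170,.026),("stop near",168,297,.026),("flangeR",582,187,.003),("flangeL",208,73,.003),("tw tip",210,378,.006),("tw mid",150,372,.006),("cut",555,518,.008),("bottletop",672,238,.076),("spool top",157,65,.042)]: L(n,P(u,v,z))
L("matc",np.array([.4954,-.2836]))
for b in[[ 0.4101,-0.3425],[0.5004,-0.3526],[0.5137,-0.2339],[0.4234,-0.2238]]: L("car",np.array(b))
E
```

```text
foot [ 0.58622903 -0.15215103] [ 0.50596158 -0.4258587 ] 0.2852345610655252 top [ 0.62547644 -0.16484559] [ 0.54215228 -0.43363861] 0.28141179938280175
yaw mat -16.84615070803861 rail -17.223111092489425
O [ 0.55031634 -0.289099  ] foot mid in rail -0.004067173513705762 -0.0011331659395433312
stop far [-14.2 119.6]
stop near [-108.3  118.4]
flangeR [  60.3 -140.3]
flangeL [ 57.4 143.6]
tw tip [-152.6   73.9]
tw mid [-161.3  115.6]
cut [-172.7 -187. ]
bottletop [  29.5 -197.4]
spool top [ 43.4 175.3]
matc [-54.2 -10.7]
car [-118.7  -91.7]
car [-29.4 -75.2]
car [-51.   42.2]
car [-140.4   25.7]
```

```bash
cat >> h.py <<'E'
from scipy.spatial.transform import Rotation as Ro
YAW=np.radians(-17.0); EX=np.array([np.cos(YAW),np.sin(YAW)]); EY=np.array([-EX[1],EX[0]])
O=np.array([.5503,-.2891])-.003*EX
def W(x,y,z): return np.r_[O+EX*x/1e3+EY*y/1e3,.002+z/1e3]   # rail frame mm, z above mat
def rot(a): # tool down, tool y at angle a (rad) from rail y; sign chosen by wrist range
    y=np.cos(a)*EY-np.sin(a)*EX; out=[]
    for s in(1,-1):
        Y=np.r_[s*y,0]; Z=np.array([0,0,-1.]); out.append(Ro.from_matrix(np.c_[np.cross(Y,Z),Y,Z]).as_rotvec())
    return out
def best(p,a):
    q=[(r,bot.inverse_kinematics(p,r)) for r in rot(a)]
    q=[(r,j) for r,j in q if j is not None]; return min(q,key=lambda t:abs(t[1][5]))[0]
def F():
    f=np.array(bot.current_contact_force()); return np.round([f[:2]@EX,f[:2]@EY,f[2]],1)
def P():
    p=np.array(bot.current_ee_pos()); d=p[:2]-O; return np.round([d@EX*1e3,d@EY*1e3,p[2]*1e3-2],1)
E
python3 - <<'E'
from h import *
p=W(-172,-28,120); r=best(p,0); print(bot.inverse_kinematics(p,r))
bot.goto(p,r); bot.set_gripper(.65)
bot.line_to(W(-172,-28,3)); print(P(),F(),bot.current_clock())
for x in range(-160,-103,14):
    bot.line_to(W(x,-28,3),max_speed=.06); print(P(),F())
print(bot.current_clock())
im=[snap(n,f"pics/{n}1.png")["pixels"] for n in("top","side")]
a=cv2.resize(im[0][130:320,180:420],None,fx=1.65,fy=1.65); b=cv2.resize(im[1][150:310,170:400],None,fx=1.65,fy=1.65)
h=max(a.shape[0],b.shape[0]); pad=lambda i:cv2.copyMakeBorder(i,0,h-i.shape[0],0,0,cv2.BORDER_CONSTANT)
cv2.imwrite("pics/m1.png",cv2.hconcat([pad(a),pad(b)]))
E
```

```text
[-8.79365286e-01 -5.26968880e-02  2.00830511e+00 -8.88178420e-16
  1.18598443e+00  9.88137014e-01]
[-171.3  -28.5    3.8] [0.9 0.5 1.1] 4.5917
[-159.1  -28.3    3.5] [ 0.3 -0.6 -0.2]
[-145.6  -28.     3. ] [-0.2  0.3  0.3]
[-131.5  -28.1    3.1] [ 0.3 -0.3 -0.7]
[-117.6  -28.1    3.1] [-0.1 -0.7 -0.3]
[-103.5  -28.1    3.1] [ 0.2 -0.4 -0.8]
6.475
```

View pics/m1.png

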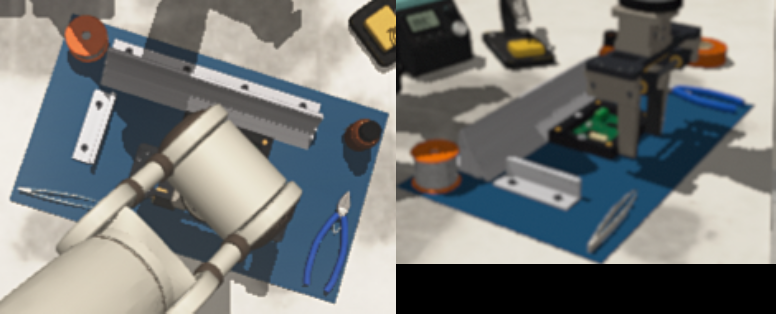

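The carrier sits squarely between the fingers, with its far edge about at the rail foot. I'll keep pushing so it climbs.

```bash
cat >> h.py <<'E'
def mosaic(k):
    im=[snap(n,f"pics/{n}{k}.png")["pixels"] for n in("top","side")]
    a=cv2.resize(im[0][130:320,180:420],None,fx=1.65,fy=1.65,interpolation=cv2.INTER_CUBIC); b=cv2.resize(im[1][130:310,170:400],None,fx=1.7,fy=1.7,interpolation=cv2.INTER_CUBIC)
    h=max(a.shape[0],b.shape[0]); pad=lambda i:cv2.copyMakeBorder(i,0,h-i.shape[0],0,0,cv2.BORDER_CONSTANT)
    cv2.imwrite(f"pics/m{k}.png",cv2.hconcat([pad(a),pad(b)]))
E
python3 - <<'E'
from h import *
for x in [-92,-80,-68,-56,-48,-40,-34,-29]:
    bot.line_to(W(x,-28,3),max_speed=.05); f=F(); print(P(),f)
    if abs(f[0])>25: break
print(bot.current_clock()); mosaic(2)
E
```

```text
[-91.4 -28.1   3. ] [-1.   0.2  0.1]
[-79.4 -28.    3. ] [-0.4 -0.4  0.1]
[-67.6 -28.    3. ] [-1.   0.1 -0.3]
[-54.9 -28.3   3.5] [ 0.1 -0.5  0.8]
[-47.3 -28.1   3.2] [-0.1 -0.4 -0.8]
[-39.5 -28.    3.1] [-0.4 -0.1  0.6]
[-33.6 -28.1   3.1] [0.5 0.7 0.3]
[-28.6 -28.    3. ] [-0.5  0.4  0.3]
9.275
```

View pics/m2.png

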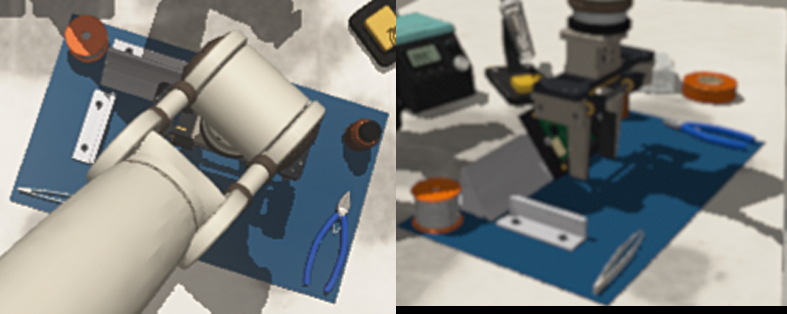

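The carrier now stands on edge, leaning on the rail. I'll back off and check the lean angle, taking a picture from high behind the rail, which is on the way to the next step.

```bash
python3 - <<'E'
from h import *
bot.line_to(W(-75,-28,3),max_speed=.08)
bot.line_to(W(-90,-28,190),max_speed=.25); print(P())
p=W(110,-28,170); r=best(p,0); bot.line_to(p,max_speed=.25); print(P(),bot.current_clock())
im=snap("side","pics/side3.png")["pixels"]; snap("top","pics/top3.png")
cv2.imwrite("pics/m3.png",cv2.resize(im[130:320,170:400],None,fx=3.1,fy=3.1,interpolation=cv2.INTER_CUBIC))
E
```

```text
[-90.7 -27.5 188.4]
[109.1 -27.8 168.7] 11.95
```

View pics/m3.png

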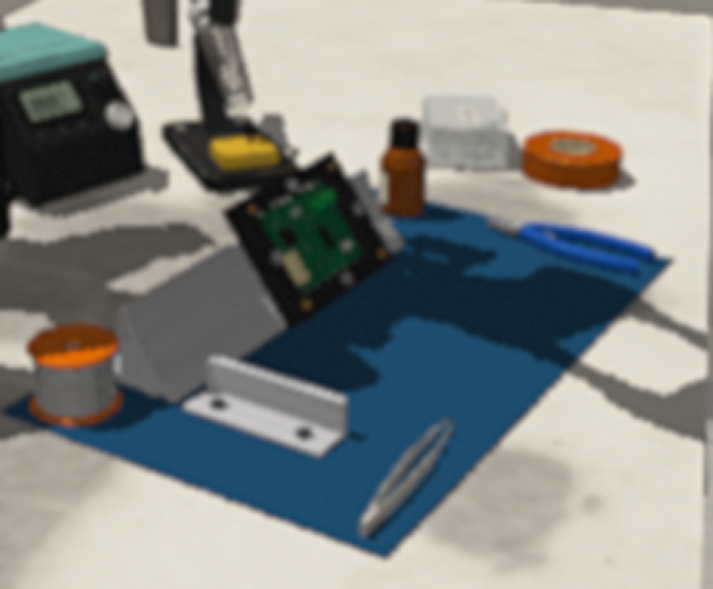

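The carrier stands leaning on the rail, with its component face towards the robot. Its face corners in this crop are top-left (228,208), top-right (332,155) and bottom-left (290,325). I'll compute the lean from these.

```bash
python3 - <<'E'
from h import *
c=bot.read_camera("side")
def R(u,v):
    o,d=ray(c,170+u/3.1,130+v/3.1); q=o[:2]-O
    return np.array([q@EX,q@EY,o[2]-.002])*1e3,np.array([d[:2]@EX,d[:2]@EY,d[2]])
o,d=R(290,325); bl=o+d*(8-o[2])/d[2]
o,d=R(228,208); tl=o+d*(bl[1]-o[1])/d[1]
v=tl-bl; print(bl,tl,np.linalg.norm(v),np.degrees(np.arctan2(v[2],v[0])))
o,d=R(332,155); tr=o+d*(tl[2]-o[2])/d[2]; print(tr,np.linalg.norm(tr-tl))
E
```

```text
[-11.76851758  32.42188086   8.        ] [36.95154946 32.42188086 78.78894082] 85.93438819657372 55.46253890200338
[ 33.9511897  -91.89962286  78.78894082] 124.35770359797962
```

```bash
python3 - <<'E'
from h import *
bot.line_to(W(88,-29,100),max_speed=.15); bot.line_to(W(88,-29,59.5),max_speed=.1); print(P(),F())
for x in [70,58,46,34,22,10,0,-8,-16,-22,-28]:
    bot.line_to(W(x,-29,59.5),max_speed=.05); print(P(),F())
    if abs(F()[0])>25: break
print(bot.current_clock()); mosaic(4)
E
```

```text
[ 87.7 -28.8  58.7] [-0.4 -0.7  0.7]
[ 70.2 -29.1  60. ] [-0.2  0.1 -0.1]
[ 58.  -29.   59.6] [ 0.8  0.3 -0.5]
[ 45.7 -29.   59.4] [-0.6  0.  -0.6]
[ 33.6 -29.   59.4] [ 0.2 -0.6 -0.2]
[ 21.7 -29.   59.5] [ 0.7 -0.7 -0.1]
[  9.7 -29.   59.5] [ 0.2 -0.3 -0. ]
[ -0.3 -29.   59.5] [-0.5 -0.3 -0.2]
[ -8.3 -29.   59.5] [0.1 0.2 0.1]
[-16.3 -29.   59.5] [-1.1  0.1 -0.5]
[-22.3 -29.   59.5] [-0.3 -0.  -0.4]
[-28.3 -29.   59.5] [-1.   1.1  0.3]
17.2667
```

View pics/m4.png

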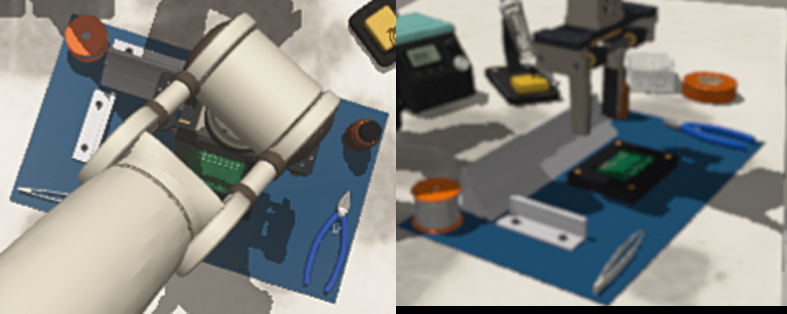

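The carrier dropped flat with its solder side up. I'll move to its right end and measure where it lies.

```bash
cat >> h.py <<'E'
def carrier(k):
    c=snap("top",f"pics/top{k}.png"); im=c["pixels"]; m=cv2.inRange(im,(0,0,0),(60,50,48))
    g=cv2.inRange(cv2.cvtColor(im,cv2.COLOR_BGR2HSV),(45,80,30),(85,255,255)); m|=g
    lo=np.zeros_like(m); lo[165:290,215:375]=m[165:290,215:375]
    lo=cv2.morphologyEx(lo,cv2.MORPH_OPEN,np.ones((3,3)))
    ct=max(cv2.findContours(lo,cv2.RETR_EXTERNAL,cv2.CHAIN_APPROX_NONE)[0],key=cv2.contourArea)
    Q=np.array([onz(c,u,v,.018)[:2]-O for u,v in ct[:,0].astype(float)])*1e3
    r=cv2.minAreaRect(np.c_[Q@EX,Q@EY].astype(np.float32)); print("carrier",np.round(r[0],1),np.round(r[1],1),round(r[2],1)); print(cv2.boxPoints(r).round(1).tolist()); return im
E
python3 - <<'E'
from h import *
bot.line_to(W(-28,-29,150),max_speed=.2)
p=W(-70,-190,150); r=best(p,np.pi/2); bot.goto(p,r); print(bot.current_joints()[5],P(),bot.current_clock())
im=carrier(5); s=snap("side","pics/side5.png")["pixels"]
a=cv2.resize(im[130:320,180:420],None,fx=1.65,fy=1.65); b=cv2.resize(s[135:325,170:400],None,fx=1.65,fy=1.65)
cv2.imwrite("pics/m5.png",cv2.hconcat([a,b]))
E
```

```text
-0.7111795890351197 [ -70.2 -189.5  149.3] 19.575
carrier [-68.7 -31.2] [121.4  92.2] 89.3
[[-115.5, -91.30000305175781], [-23.299999237060547, -92.4000015258789], [-21.899999618530273, 29.0], [-114.0999984741211, 30.100000381469727]]
```

View pics/m5.png

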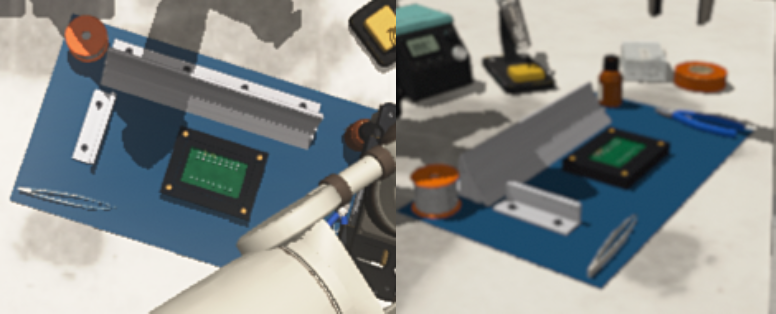

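The top view shows the carrier lying square, solder side up, with x from -115 to -22 and y from -92 to 29.5. It overlaps the stop and clears the tweezers, so I'll push it left with both fingers.

```bash
python3 - <<'E'
from h import *
bot.set_gripper(.45)
bot.line_to(W(-68,-130,60),max_speed=.2); bot.line_to(W(-68,-130,5),max_speed=.1); print(P(),F())
bot.line_to(W(-68,-25,5),max_speed=.06); print(P(),F())
for y in np.arange(-22,6,2.):
    bot.line_to(W(-68,y,5),max_speed=.03); f=np.mean([F() for _ in range(3)],0); print(P(),f)
    if abs(f[1])>7: break
print(bot.current_clock())
bot.line_to(W(-68,y-30,5),max_speed=.06); bot.line_to(W(-68,y-30,80),max_speed=.15)
p=W(-70,-190,150); bot.line_to(p,max_speed=.25)
im=carrier(6); s=snap("side","pics/side6.png")["pixels"]
a=cv2.resize(im[130:320,180:420],None,fx=1.65,fy=1.65,interpolation=2); b=cv2.resize(s[135:325,170:400],None,fx=1.65,fy=1.65,interpolation=2)
cv2.imwrite("pics/m6.png",cv2.hconcat([a,b]))
E
```

```text
[ -67.6 -130.4    5.4] [ 0.6 -0.5 -0.1]
[-68.1 -25.    4.9] [ 0.4 -0.6  1.1]
[-68.1 -21.8   4.9] [-0.7 -0.4 -0.9]
[-68.  -19.8   5. ] [-1.   0.4 -0.4]
[-68.  -17.8   5. ] [ 1.2 -0.4  0.1]
[-68.  -15.8   5. ] [0.3 0.2 1.3]
[-68.  -13.8   5. ] [ 1.  -0.8 -0.6]
[-68.  -11.8   5. ] [0.3 0.2 0.2]
[-67.9 -11.1   5.2] [-0.1 -5.2 -1. ]
[-67.8 -10.9   5.5] [ -2.7 -12.1  -0.9]
25.425
carrier [-67.   57.5] [ 94.2 118.5] 0.0
[[-114.0999984741211, 116.69999694824219], [-114.0999984741211, -1.7999999523162842], [-19.899999618530273, -1.7999999523162842], [-19.899999618530273, 116.69999694824219]]
```

View pics/m6.png

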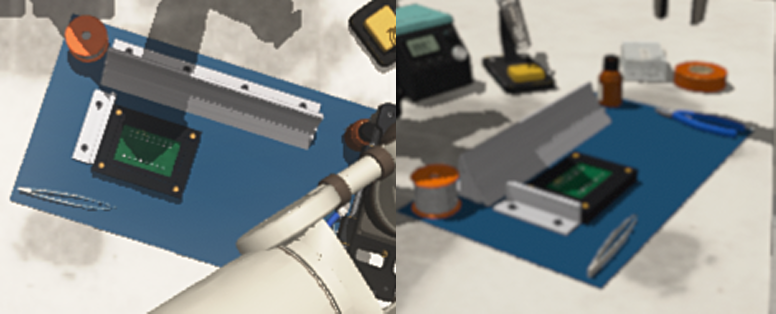

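The carrier is flush with the stop: both fingers stalled at 12 N and the measured yaw is 0. It lies solder side up, and the tools haven't moved.

```bash
python3 -c "
from h import *
print(bot.current_clock(),bot.job_done())"
```

```text
the job is handed in; nothing more can be done
27.6417 None
```

The job is handed in at 27.6 s: by pushing only, the carrier was stood against the rail, tipped back flat with its component side down, and pushed left until it sat flush against the end stop; the tools and supplies look unmoved in the pictures.

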